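# Rivet the foot plate to a flat-pack panel

### The arm

A 7-joint arm with a two-finger parallel gripper is mounted at the origin on the work surface. World frame = base frame: x ahead of the robot, y to its left, z up, the work surface at z = 0. Lengths are in m, angles in degrees, forces in N, time in s.
With the tool pointing down it reaches from about 0.4 to 0.875 m from the base axis. Payload 6.5 kg.
Tool frame: the origin (TCP) lies at the very end of the fingers, on their centre line; the grasp point (between the pads) lies 19 mm behind it; y points along the fingers, z is the direction in which the jaws open and shut, and the axes are right-handed (so a half turn about y gives the same grasp; the last joint's range is limited). The gripper opens to 88 mm and grips with 3 to 60 N. Pads are 18 mm wide; open, the fingers measure 123 mm over their backs; the gripper's body (75 mm by 187 mm) begins 45 mm behind the grasp point.
Start: joints at [-66.99, 30.733, -0.252, 88.115, 0.149, 61.152, -4.079], TCP at [0.293, 0.58, 0.239] pointing down, gripper open.
Joint ranges: [-154.64, 154.64], [-21.42, 123.67], [-72.66, 72.17], [13.99, 137.28], [-74.86, 254.86], [10.95, 109.41], [-158.01, 158.01]. Speed limits (degrees/s): [136.94, 136.94, 180, 180, 180, 180, 180].

### API

Orientations are given as [roll, pitch, yaw] about the fixed x, y, z axes, in that order (R = Rz(yaw) Ry(pitch) Rx(roll)).
In Python, from plant import * gives the robot as it stands. The module is installed in compiled form; this text tells all that it offers.
- The arm moves only by the tool arm_command, never from a script. Its argument "steps" is one flat list of numbers, 7 for each row, row after row: the turn, a rotation vector about the tool's x, y, z in degrees, then the shift along the tool's x, y, z in mm, then the gripper's target within -1 to 1 (fully open at 1, half-way at 0, shut at -1). In form: [wx, wy, wz, dx, dy, dz, jaw, wx, wy, wz, dx, dy, dz, jaw, ...]. A call has exactly 8 rows; each row shifts and turns the commanded pose from where the row before left it, along the tool's axes as they then stand; what a row does not reach is not made up. A row lasts 1/8 s, in which the tool goes at most 62.5 mm and 10.7 degrees, less where a joint would pass 70% of its speed; a pose out of reach is approached as far as the arm can. A call with a gripper value outside its range is refused whole. The fingers move at their own pace and stop on an object; the grip force is fixed at half the most. Time passes only in rows, so rows that do not move let the fingers close, or fill a call up. It gives the time, the measured TCP pose, the force and the opening at its end, in the units of the state.
- sense(): the state, without advancing time (a new reading comes with each control period).
- get_image(name): name is "scene" or "top" or "wrist"; returns the picture (480x640x3 uint8, red, green, blue); there is no depth.
- camera_params(name): a dict with "K" (3x3 intrinsics, pixels), "world_from_camera" (4x4, takes a point from camera to world coordinates). Camera axes: x right, y up, looking along -z (the intrinsics and any distortion apply to the point x, -y, -z); pixel columns grow to the right and rows downward; lengths in m; the calibration is good to about 2 mm. A picture is of the moment at which its call begins: read the wrist's pose just before it. camera_params takes no time and is no camera call; for the wrist camera it gives the pose at the moment of the call.
- sign_off(): hands the job in, once; it reports no verdict.
The state is a dict: "t": time; "joints": joint angles; "dq": joint speeds; "joint_efforts": joint torques, N m; "position": TCP position; "tool_rot": TCP orientation; "contact_force": force on the tool from outside, world axes, zero at the start; "ft_torque": the same for the moment, N m; "grip_width": opening from 0.0 (shut) to 1.0 (fully open).
Only numpy, scipy, OpenCV 4.12 (cv2) and the standard library are available. Lean on these libraries where they do the work, as an engineer would, in place of code of your own. Each camera call takes 0.05 s, during which the arm holds its last target. There are 200 camera calls.

### The job

Take the push rivet out of the fastener rack and seat it fully home in the empty hole of the light grey foot plate on the white panel, with its centre pin still standing up; then push the pin down flush with the rivet's collar and take your hand away. Press gently: the panel sinks into its packing, and the foot plate cracks if the rivet is pressed on it with more than 30 N. Leave the dowel and the bolt standing in the rack.

Things in the scene. Friction and masses are not known exactly. Their poses are not given: they have to be found in the camera images.
- rivet: loose black plastic push rivet, 30 g: flange 26 mm across, 3 mm thick; on it the collar to grip, 18 mm across, 10 mm tall; below, a shank 9 mm across, 20 mm long, tapered to 5.6 mm over the last 6. Light grey pin 10 mm across stands out of the collar. Stands shank down in a rack pocket, flange on the rack. Origin on its axis at the flange's underside, z up; collar top at z = 13 mm
- pin (a joint): travel of the rivet's centre pin, m: 0 = fully up (9 mm proud), 0.009 = top flush with the collar's top; it starts between 0 and 0.001. The pin slides stiffly: it needs about 9 N and stays where it is left.
- pin_top (a point): centre of the pin's top face; travels with the pin
- hole (a point): centre of the mouth of the empty hole, on top of the light grey foot plate (35 to 60 mm above the bench), x along the foot plate, y across, z up. 11 mm across with 1.5 mm chamfer, straight through 22 mm of plate and panel. A rivet already set (13 mm tall, 26 mm flange, pin flush) stands 60 mm off towards +x. This point sinks with the panel when pressed
- panel: white panel 280 x 200 x 18 mm with the light grey plastic foot plate, 110 x 46 x 4 mm, on it; lies on crushable packing. Origin under its centre, axes as the hole's. Pressed with about 5 to 7 N it sinks, until the packing is crushed after 1.5 to 13 mm (how far is not known), then it is solid; it stays down when let go. It cannot slide sideways or tip
- rack: fixed wooden fastener rack, 200 x 50 x 30 mm tall, origin under its centre, long along its x; three pockets, 11 mm across and 24 mm deep, at x = -65, 0 and +65 mm hold the rivet, the dowel and the bolt in any order
- dowel: plain wooden dowel, 9 mm across, 46 mm long, upright in a pocket of the rack (40 mm stands out); origin at its lower end. Not to be moved
- bolt: steel cam bolt, 9 mm shank with a 13 mm collar, 46 mm long, upright in a pocket of the rack (40 mm stands out); origin at its lower end. Not to be moved
Things that resemble listed ones, but are neither listed nor needed, are in the scene too. There is more than one size of the rivet; the one meant has the size given above.

How it is judged:
By the outcome, as a careful person would: the job done as asked, in the order asked, and still so for the second after the job is handed in, with the robot touching nothing.
It also fails if it takes over 64 s, if anything falls off the work surface, if the arm or the gripper's body presses on something with over 40 N, if the wrist force passes 120 N, or if a joint passes its speed limit or range.

## Working session

There is one attempt and no reset: what is moved stays moved. The work goes in short steps, Python scripts to look and compute and a tool call to move; the robot and the scene stay as the last step left them, time stands still between calls to the robot, and variables do not carry over. Pictures are saved under pics/ and viewed, about 8 in all and at most 12, crops included, and the job is handed in when it is done.

Besides the shell and the picture viewer there is one more tool, called after "Request:" as a command line: name --argument value ..., lists and objects as JSON in quotes. arm_command: Moves the arm, as the interface text tells. Its arguments: {"type":"object","properties":{"steps":{"type":"array"}},"required":["steps"]}

```bash
mkdir -p pics; python3 - <<'E'
from plant import *
import cv2,numpy as np
print(sense())
for n in("scene","top"):
    im=get_image(n); np.save(f"pics/{n}0.npy",im); cv2.imwrite(f"pics/{n}0.png",im[:,:,::-1])
    p=camera_params(n); print(n,np.round(p["K"],1).tolist(),np.round(p["world_from_camera"],4).tolist(),[k for k in p])
E
```

```text
{'t': 0.0, 'joints': array([-66.99110057,  30.77880412,  -0.25506582,  88.16773346,
         0.14933022,  61.14959081,  -4.07980792]), 'dq': array([ 0.00386529, -0.07845522, -0.04875081,  0.04637145,  0.07802536,
       -0.012298  ,  0.01572831]), 'joint_efforts': array([ 5.39623325e-04, -5.70980108e+01,  9.90658365e-01, -2.51603401e+01,
       -5.63272065e-02,  1.77057926e-02,  1.25250722e-04]), 'position': array([0.29283525, 0.57964897, 0.23784432]), 'tool_rot': array([-9.00955430e+01, -6.96691933e-03, -2.67972875e+01]), 'contact_force': array([-0.11560791, -1.03049204, -0.48829433]), 'ft_torque': array([ 0.03467011, -0.02752858, -0.01816127]), 'grip_width': 0.9986545222591015}
scene [[585.6, 0.0, 318.6], [0.0, 585.6, 238.8], [0.0, 0.0, 1.0]] [[-0.2028, -0.6827, 0.702, 1.2841], [0.9792, -0.1405, 0.1462, 0.2245], [-0.0012, 0.717, 0.6971, 0.8176], [0.0, 0.0, 0.0, 1.0]] ['K', 'world_from_camera']
top [[434.5, 0.0, 313.6], [0.0, 434.5, 236.2], [0.0, 0.0, 1.0]] [[-0.0143, 0.9902, -0.1386, 0.4448], [-0.999, -0.0084, 0.0429, 0.0973], [0.0414, 0.1391, 0.9894, 0.7589], [0.0, 0.0, 0.0, 1.0]] ['K', 'world_from_camera']
```

View pics/top0.png

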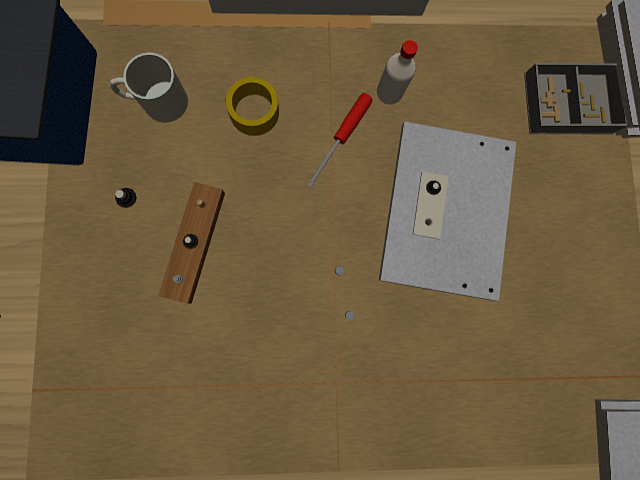

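View pics/scene0.png

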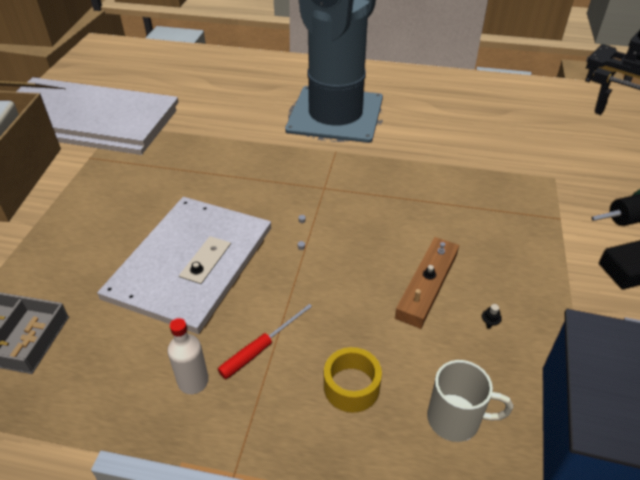

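Top view: the rack holds the rivet in its middle pocket, at about (190,241). A look-alike stands on the bench at (125,197). The set rivet is at (433,187) and the hole at (429,222). In the scene view the rack rivet is at (430,271), the look-alike at (492,315) and the hole at (213,248). I'll check these in one enlarged crop.

```bash
python3 - <<'E'
import cv2,numpy as np
t=np.load("pics/top0.npy")[:,:,::-1];s=np.load("pics/scene0.npy")[:,:,::-1]
def c(im,x,y,w=80,h=60,f=5): return cv2.resize(im[y:y+h,x:x+w],None,fx=f,fy=f,interpolation=cv2.INTER_CUBIC)
# tiles: top rack/decoy (110,180)-(230,300 half), hole top, scene rack, scene hole
a=c(t,150,200);b=c(t,395,170);d=c(s,440-40,240);e=c(s,170,225)
cv2.imwrite("pics/crop0.png",np.vstack([np.hstack([a,b]),np.hstack([d,e])]))
E
```

```text
(no output)
```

View pics/crop0.png

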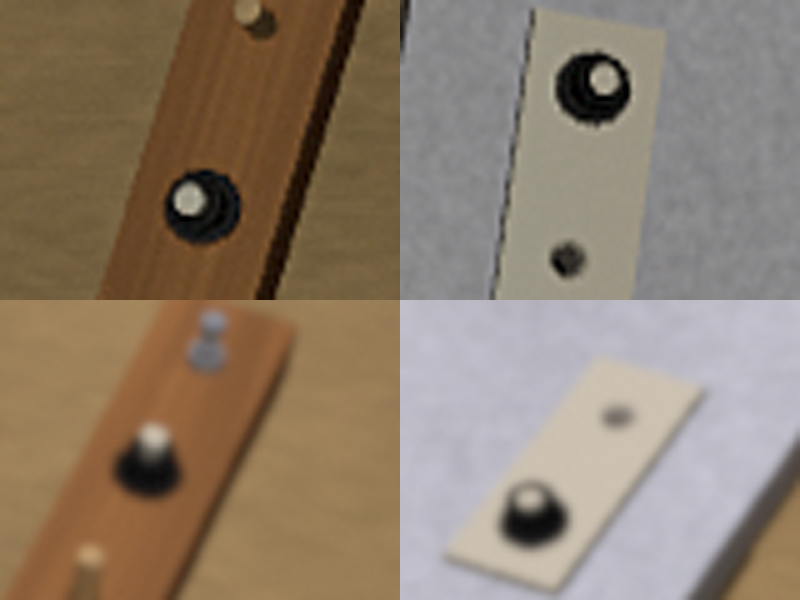

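Candidates: the rack rivet at top (190,241), the bench look-alike at (125,197), and the set rivet at (434,188). The rack one fits: its flange is about 15.4 px across, roughly 26 mm at that range, and it stands in a rack pocket with the pin up. Next I triangulate.

```bash
cat >h.py <<'E'
from plant import *
import numpy as np, cv2
from scipy.spatial.transform import Rotation as R
def ray(p,px):
    W=np.array(p["world_from_camera"]);K=np.array(p["K"])
    v=np.linalg.solve(K,[px[0],px[1],1]); d=W[:3,:3]@[v[0],-v[1],-v[2]]
    return W[:3,3],d/np.linalg.norm(d)
def onz(p,px,z):
    o,d=ray(p,px); return o+d*(z-o[2])/d[2]
def tri(l):
    A=0;b=0
    for o,d in l:
        P=np.eye(3)-np.outer(d,d);A=A+P;b=b+P@o
    X=np.linalg.solve(A,b); return X,[np.linalg.norm((np.eye(3)-np.outer(d,d))@(X-o)) for o,d in l]
def proj(p,X):
    W=np.array(p["world_from_camera"]);c=W[:3,:3].T@(np.array(X)-W[:3,3]);c=np.array([c[0],-c[1],-c[2]]);u=np.array(p["K"])@c;return u[:2]/u[2]
E
python3 - <<'E'
from h import *
np.set_printoptions(precision=4,suppress=True)
T=camera_params("top");S=camera_params("scene")
for n,a,b in[("rivflange",(190.0,241.0),(429.2,274.6)),("pintop",(187.4,239.2),(430.4,266.4)),("hole",(428.2,221.4),(213.2,247.6)),("setflange",(433.6,187.2),(196.3,269)),("dowel top",(199.7,202.2),(417.6,290.8)),("decoypin",(120,194),(493,308))]:
    print(n,*tri([ray(T,a),ray(S,b)]))
print(onz(T,(190,241),.032),onz(S,(429.2,274.6),.032),onz(T,(187.4,239.2),.052),onz(S,(430.4,266.4),.052))
# foot plate long edges in top: crop (535,10)->(495,300); (665,30)->(633,300)
for z in(.04,.05):
  for q in[((395+135/5,170+2),(395+95/5,230)),((395+265/5,176),(395+233/5,230)) ]:
    d=onz(T,q[0],z)-onz(T,q[1],z);print(np.degrees(np.arctan2(d[1],d[0])))
for q in[((194,182),(159,296)),((224,190),(190,303))]:
    d=onz(T,q[0],.03)-onz(T,q[1],.03);print("rack",np.degrees(np.arctan2(d[1],d[0])))
print(camera_params("wrist"))
E
```

```text
rivflange [0.5406 0.274  0.0284] [np.float64(0.0008586160086764482), np.float64(0.0008586160086764702)]
pintop [0.5407 0.2732 0.0501] [np.float64(0.0010059260365806674), np.float64(0.0010059260365807387)]
hole [ 0.5682 -0.1265  0.0446] [np.float64(0.0010484096567901539), np.float64(0.0010484096567902595)]
setflange [ 0.6271 -0.1383  0.0457] [np.float64(0.0013457614334492073), np.float64(0.0013457614334491965)]
dowel top [0.6023 0.2553 0.0492] [np.float64(0.0013472191600002858), np.float64(0.00134721916000026)]
decoypin [0.6164 0.3831 0.0513] [np.float64(0.00011639731760285166), np.float64(0.00011639731760294686)]
[0.5403 0.2723 0.032 ] [0.5437 0.2747 0.032 ] [0.5406 0.2717 0.052 ] [0.5422 0.2741 0.052 ]
-10.471237652715642
-9.913331613083303
-10.471237652715649
-9.913331613083328
rack -15.224155967304553
rack -15.501193323534103
{'K': array([[406.3165,   0.    , 318.5427],
       [  0.    , 406.3165, 240.7523],
       [  0.    ,   0.    ,   1.    ]]), 'world_from_camera': array([[ 0.4506, -0.8479, -0.2793,  0.2192],
       [ 0.8927,  0.4273,  0.143 ,  0.6161],
       [-0.0019, -0.3138,  0.9495,  0.384 ],
       [ 0.    ,  0.    ,  0.    ,  1.    ]])}
```

Request:
arm_command --steps '[0, 0, 0, 44.9, 14.7, -20.2, 1, 0, 0, 0, 44.9, 14.7, -20.2, 1, 0, 0, 0, 44.9, 14.7, -20.2, 1, 0, 0, 0, 44.9, 14.7, -20.2, 1, 0, 0, 0, 44.9, 14.7, -20.2, 1, 0, 0, 0, 44.9, 14.7, -20.2, 1, 0, 0, 0, 44.9, 14.7, -20.2, 1, 0, 0, 0, 44.9, 14.7, -20.2, 1]'

```text
t: 1.1
position: [0.5415, 0.2726, 0.1204]
tool_rot: [-90.0, 0.0, -26.8]
contact_force: [0.3, 0.2, 0.2]
grip_width: 1.0
```

Request:
arm_command --steps '[0, -3.8, 0, 0, 0, 0, 1, 0, -3.8, 0, 0, 0, 0, 1, 0, -3.8, 0, 0, 0, 0, 1, 0, 0, 0, 0, 0, 0, 1, 0, 0, 0, 0, 0, 0, 1, 0, 0, 0, 0, 0, 0, 1, 0, 0, 0, 0, 0, 0, 1, 0, 0, 0, 0, 0, 0, 1]'

```text
t: 2.1
position: [0.5408, 0.274, 0.1211]
tool_rot: [-90.0, -0.0, -15.4]
contact_force: [0.2, 0.5, 0.2]
grip_width: 0.999
```

```bash
cat >>h.py <<'E'
def snap(n,f):
    p=camera_params(n); im=get_image(n); np.savez("pics/"+f,im=im,K=p["K"],world_from_camera=p["world_from_camera"]); cv2.imwrite("pics/"+f+".png",im[:,:,::-1]); return p,im
def delta(X):
    s=sense();return R.from_euler("xyz",s["tool_rot"],degrees=True).inv().apply(np.array(X)-s["position"])*1000
def st():
    s=sense();print(s["t"],s["position"].round(4),s["tool_rot"].round(2),s["contact_force"].round(1),round(s["grip_width"]*88,1))
np.set_printoptions(precision=4,suppress=True)
E
python3 - <<'E'
from h import *
st();p,im=snap("wrist","w1");print(proj(p,[.5407,.2736,.052]),proj(p,[.5407,.2736,.033]))
E
```

```text
2.1 [0.5408 0.274  0.1211] [-90.    -0.   -15.41] [0.2 0.5 0.2] 87.9
[319.3001 259.5112] [319.2646 248.393 ]
```

View pics/w1.png

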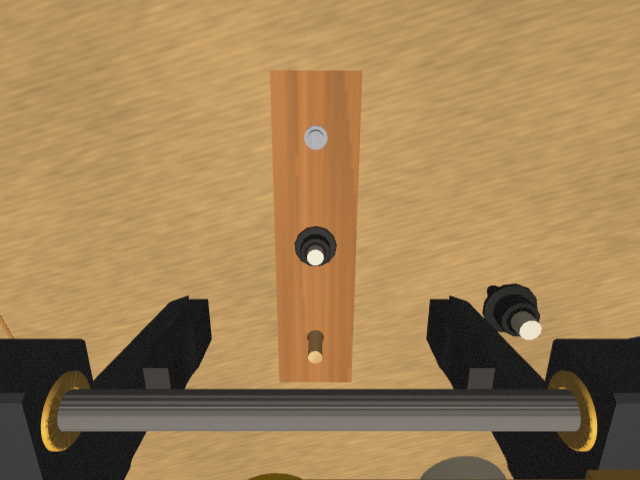

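Wrist view: the rivet's pin is at (315.5,257.5) and its flange at (315.5,246). The bolt is above at (316,138), the dowel below at (315,350), and the bigger look-alike at (515,315) on the bench.

```bash
python3 - <<'E'
from h import *
p=dict(np.load("pics/w1.npz"));T=camera_params("top");S=camera_params("scene")
print(onz(p,(315.3,257.3),.0515),onz(p,(315.3,246),.033))
print(tri([ray(p,(315.3,257.3)),ray(T,(187.4,239.2)),ray(S,(430.4,266.4))]))
for X in([.5407,.2736,.06],onz(p,(315.3,257.3),.0515)): print(delta(X))
E
```

```text
[0.539  0.2717 0.0515] [0.5386 0.2717 0.033 ]
(array([0.5403, 0.2727, 0.0498]), [np.float64(0.0013137014159289799), np.float64(0.0007637610512493674), np.float64(0.0015526098055567712)])
[-0.0308 61.1361 -0.4222]
[-1.1791 69.636  -2.6897]
```

Request:
arm_command --steps '[0, 0, 0, -0.7, 15, -1.8, 1, 0, 0, 0, 0, 15, 0, 1, 0, 0, 0, 0, 15, 0, 1, 0, 0, 0, 0, 15, 0, 1, 0, 0, 0, 0, 12, 0, 1, 0, 0, 0, 0, 8, 0, 1, 0, 0, 0, 0, 5, 0, 1, 0, 0, 0, 0, 0, 0, 1]'

```text
t: 3.15
position: [0.5397, 0.2724, 0.036]
tool_rot: [-90.0, 0.0, -15.4]
contact_force: [0.4, -0.0, 0.7]
grip_width: 1.003
```

Request:
arm_command --steps '[0, 0, 0, 0, 0, 0, -1, 0, 0, 0, 0, 0, 0, -1, 0, 0, 0, 0, 0, 0, -1, 0, 0, 0, 0, 0, 0, -1, 0, 0, 0, 0, 0, 0, -1, 0, 0, 0, 0, 0, 0, -1, 0, 0, 0, 0, 0, 0, -1, 0, 0, 0, 0, 0, 0, -1]'

```text
t: 4.15
position: [0.5397, 0.2724, 0.0361]
tool_rot: [-90.0, -0.0, -15.4]
contact_force: [-0.1, 0.2, -1.1]
grip_width: 0.182
```

Request:
arm_command --steps '[0, 0, 0, 0, -5, 0, -1, 0, 0, 0, 0, -8, 0, -1, 0, 0, 0, 0, -12, 0, -1, 0, 0, 0, 0, -15, 0, -1, 0, 0, 0, 0, -15, 0, -1, 0, 0, 0, 0, -15, 0, -1, 0, 0, 0, 0, -10, 0, -1, 0, 0, 0, 0, 0, 0, -1]'

```text
t: 5.15
position: [0.5402, 0.2727, 0.1171]
tool_rot: [-89.9, -0.1, -15.4]
contact_force: [0.6, -0.0, -1.0]
grip_width: 0.18
```

```bash
python3 - <<'E'
from h import *
st();p,im=snap("wrist","w2");q,i2=snap("scene","s2");_,i3=snap("top","t2")
c=lambda a,x,y,w,h,f:cv2.resize(a[y:y+h,x:x+w,::-1],(f*w,f*h),interpolation=cv2.INTER_CUBIC)
cv2.imwrite("pics/c2.png",np.hstack([c(im,220,160,200,240,2),c(i2,380,190,100,120,4)]))
print(proj(q,sense()["position"]))
E
```

```text
5.15 [0.5402 0.2727 0.1171] [-89.94  -0.06 -15.4 ] [ 0.6 -0.  -1. ] 15.8
[434.2867 239.6729]
```

View pics/c2.png

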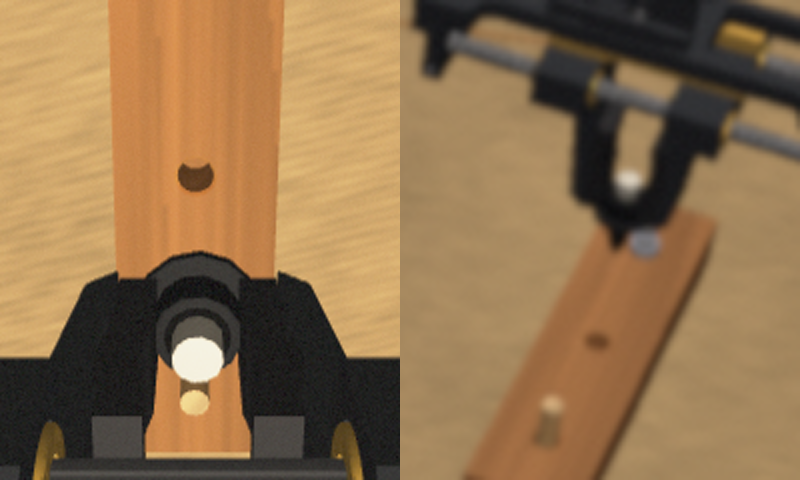

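Request:
arm_command --steps '[0, 0, 0, 16.6, -2.9, -47.2, -1, 0, 0, 0, 16.6, -2.9, -47.2, -1, 0, 0, 0, 16.6, -2.9, -47.2, -1, 0, 0, 0, 16.6, -2.9, -47.2, -1, 0, 0, 0, 16.6, -2.9, -47.2, -1, 0, 0, 0, 16.6, -2.9, -47.2, -1, 0, 0, 0, 16.6, -2.9, -47.2, -1, 0, 0, 0, 16.6, -2.9, -47.2, -1]'

```text
t: 6.3
position: [0.5671, -0.1284, 0.1389]
tool_rot: [-90.0, 0.1, -15.4]
contact_force: [-0.6, -0.0, 0.1]
grip_width: 0.184
```

Request:
arm_command --steps '[0, -2.6, 0, 0, 0, 0, -1, 0, -2.6, 0, 0, 0, 0, -1, 0, 0, 0, 0, 0, 0, -1, 0, 0, 0, 0, 0, 0, -1, 0, 0, 0, 0, 0, 0, -1, 0, 0, 0, 0, 0, 0, -1, 0, 0, 0, 0, 0, 0, -1, 0, 0, 0, 0, 0, 0, -1]'

```text
t: 7.3
position: [0.5675, -0.1269, 0.1394]
tool_rot: [-90.0, -0.0, -10.2]
contact_force: [0.4, -0.5, 0.1]
grip_width: 0.192
```

```bash
python3 - <<'E'
from h import *
st();p,im=snap("wrist","w3");_,i3=snap("top","t3");_,i4=snap("scene","s3")
print(proj(p,[.5682,-.1265,.045]),proj(p,sense()["position"]))
c=lambda a,x,y,w,h,f:cv2.resize(a[y:y+h,x:x+w,::-1],(f*w,f*h),interpolation=cv2.INTER_CUBIC)
cv2.imwrite("pics/c3.png",c(im,220,190,200,150,4))
E
```

```text
7.3 [ 0.5675 -0.1269  0.1394] [-90.   -0.  -10.2] [ 0.4 -0.5  0.1] 16.9
[320.6231 246.2488] [320.3168 320.8257]
```

View pics/c3.png

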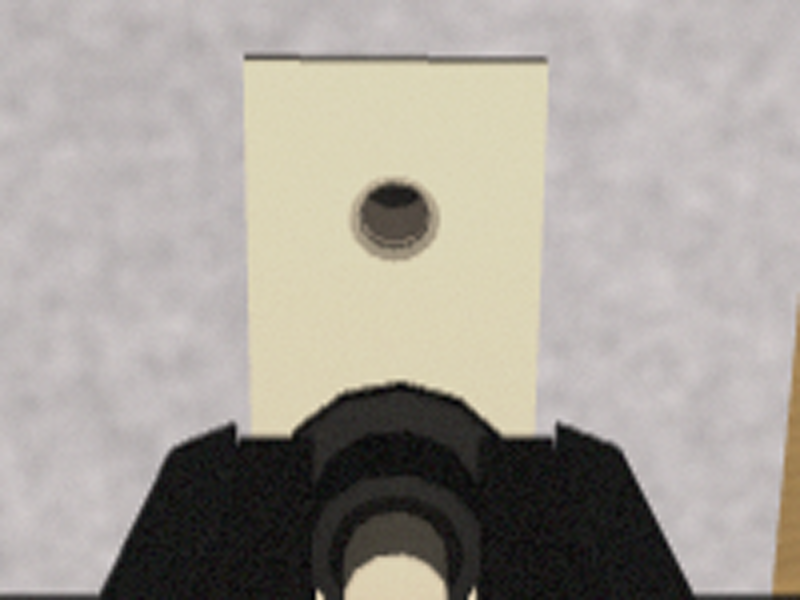

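Wrist crop: the hole's chamfer ring is centred at crop (395,219), which is image (318.4,244.4). The foot plate is about 74.2 px wide there. The rivet is held upright with its pin up and centred at column 318.5.

```bash
python3 - <<'E'
from h import *
p2=dict(np.load("pics/w2.npz"));p3=dict(np.load("pics/w3.npz"));T=camera_params("top");S=camera_params("scene")
a=onz(p2,(318.7,338.7),.1171+.0155)-[.5402,.2727,.1171]; r=np.radians(15.4)
Rz=lambda d:R.from_euler("z",d,degrees=True).as_matrix()
off=Rz(15.4)@a; print("rivet axis rel TCP in tool x,(z)",off*1000)
W=p3["world_from_camera"];K=p3["K"]
o,d=ray(p3,(318.4,244.4)); fwd=-W[:3,2]
X=o+d*(.2519/(d@fwd));print("by width",X)
print("tri3",tri([ray(p3,(318.4,244.4)),ray(T,(428.2,221.4)),ray(S,(213.2,247.6))]))
for z in(.043,.045,.047):
    h=onz(p3,(318.4,244.4),z);print(z,h,"rel TCP tool",Rz(10.2)@(h-[.5675,-.1269,.1394])*1000)
E
```

```text
rivet axis rel TCP in tool x,(z) [-1.2834 -0.7791 15.5   ]
by width [ 0.5661 -0.1275  0.0469]
tri3 (array([ 0.5677, -0.1272,  0.0437]), [np.float64(0.0007500588997542803), np.float64(0.001102147249846705), np.float64(0.001304177297747284)])
0.043 [ 0.5674 -0.1278  0.043 ] rel TCP tool [  0.0769  -0.8762 -96.4   ]
0.045 [ 0.5668 -0.1277  0.045 ] rel TCP tool [ -0.6035  -0.8741 -94.4   ]
0.047 [ 0.5661 -0.1275  0.047 ] rel TCP tool [ -1.2839  -0.872  -92.4   ]
```

Request:
arm_command --steps '[0, 0, 0, 0.5, 10, 0, -1, 0, 0, 0, 0, 14, 0, -1, 0, 0, 0, 0, 14, 0, -1, 0, 0, 0, 0, 10, 0, -1, 0, 0, 0, 0, 8, 0, -1, 0, 0, 0, 0, 5, 0, -1, 0, 0, 0, 0, 3, 0, -1, 0, 0, 0, 0, 0, 0, -1]'

```text
t: 8.45
position: [0.568, -0.127, 0.0753]
tool_rot: [-90.0, -0.0, -10.2]
contact_force: [-0.4, -0.1, -1.2]
grip_width: 0.185
```

```bash
python3 - <<'E'
from h import *
st();p,im=snap("wrist","w4");q,i4=snap("scene","s4")
print(proj(q,[.5677,-.1272,.045]))
c=lambda a,x,y,w,h,f:cv2.resize(a[y:y+h,x:x+w,::-1],(f*w,f*h),interpolation=cv2.INTER_CUBIC)
cv2.imwrite("pics/c4.png",np.hstack([c(im,270,200,100,120,4),c(i4,183,190,66,80,6)]))
E
```

```text
8.45 [ 0.568  -0.127   0.0753] [-90.   -0.  -10.2] [-0.4 -0.1 -1.2] 16.3
[212.3819 247.0383]
```

View pics/c4.png

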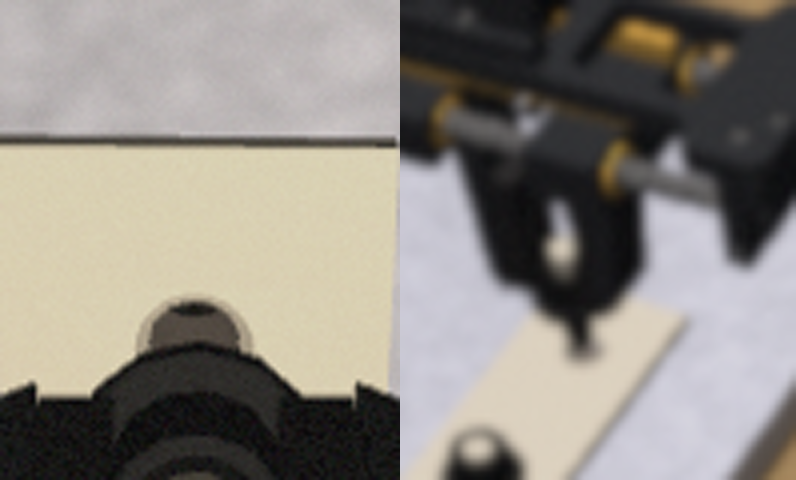

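The shank tip is right over the hole: the scene crop has the tip at the mouth, and the wrist crop has it centred within about 1 px. Next, a slow descent into the hole.

Request:
arm_command --steps '[0, 0, 0, 0, 2, 0, -1, 0, 0, 0, 0, 2, 0, -1, 0, 0, 0, 0, 2, 0, -1, 0, 0, 0, 0, 2, 0, -1, 0, 0, 0, 0, 2, 0, -1, 0, 0, 0, 0, 2, 0, -1, 0, 0, 0, 0, 1, 0, -1, 0, 0, 0, 0, 0, 0, -1]'

```text
t: 9.55
position: [0.5679, -0.127, 0.0623]
tool_rot: [-90.0, 0.0, -10.2]
contact_force: [-0.6, -0.4, 0.0]
grip_width: 0.181
```

Request:
arm_command --steps '[0, 0, 0, 0, 1.5, 0, -1, 0, 0, 0, 0, 1.5, 0, -1, 0, 0, 0, 0, 1.5, 0, -1, 0, 0, 0, 0, 1.5, 0, -1, 0, 0, 0, 0, 1, 0, -1, 0, 0, 0, 0, 1, 0, -1, 0, 0, 0, 0, 0, 0, -1, 0, 0, 0, 0, 0, 0, -1]'

```text
t: 10.55
position: [0.5679, -0.127, 0.0543]
tool_rot: [-90.0, 0.0, -10.2]
contact_force: [0.6, 0.4, -0.9]
grip_width: 0.183
```

Request:
arm_command --steps '[0, 0, 0, 0, 0.5, 0, -1, 0, 0, 0, 0, 0.5, 0, -1, 0, 0, 0, 0, 0.5, 0, -1, 0, 0, 0, 0, 0.5, 0, -1, 0, 0, 0, 0, 0.5, 0, -1, 0, 0, 0, 0, 0.5, 0, -1, 0, 0, 0, 0, 0, 0, -1, 0, 0, 0, 0, 0, 0, -1]'

```text
t: 11.55
position: [0.5679, -0.127, 0.0518]
tool_rot: [-90.0, -0.0, -10.2]
contact_force: [-2.2, 0.4, 5.7]
grip_width: 0.184
```

Request:
arm_command --steps '[0, 0, 0, 0, 0.4, 0, -1, 0, 0, 0, 0, 0.4, 0, -1, 0, 0, 0, 0, 0.4, 0, -1, 0, 0, 0, 0, 0.3, 0, -1, 0, 0, 0, 0, 0, 0, -1, 0, 0, 0, 0, 0, 0, -1, 0, 0, 0, 0, 0, 0, -1, 0, 0, 0, 0, 0, 0, -1]'

```text
t: 12.55
position: [0.568, -0.127, 0.0503]
tool_rot: [-90.0, -0.0, -10.2]
contact_force: [-1.9, 0.6, 5.0]
grip_width: 0.186
```

Request:
arm_command --steps '[0, 0, 0, 0, 0, 0, 0, 0, 0, 0, 0, 0, 0, 0, 0, 0, 0, 0, 0, 0, 0, 0, 0, 0, 0, 0, 0, 0, 0, 0, 0, 0, -8, 0, 0, 0, 0, 0, 0, -15, 0, 0, 0, 0, 0, 0, -20, 0, 0, 0, 0, 0, 0, -20, 0, 0]'

```text
t: 13.55
position: [0.5683, -0.1271, 0.1149]
tool_rot: [-90.0, -0.1, -10.2]
contact_force: [0.2, 0.3, -0.5]
grip_width: 0.5
```

```bash
python3 - <<'E'
from h import *
st();p,im=snap("wrist","w5");q,i4=snap("scene","s5")
for X in([.5677,-.1272,.045],[.5677,-.1272,.066]):print(proj(q,X),proj(p,X))
c=lambda a,x,y,w,h,f:cv2.resize(a[y:y+h,x:x+w,::-1],(f*w,f*h),interpolation=cv2.INTER_CUBIC)
cv2.imwrite("pics/c5.png",np.hstack([c(im,220,180,200,200,2),c(i4,170,215,70,70,400//70)]) if 0 else np.hstack([c(im,220,180,200,200,2),cv2.resize(i4[215:285,165:235,::-1],(400,400),interpolation=cv2.INTER_CUBIC)]))
E
```

```text
13.55 [ 0.5683 -0.1271  0.1149] [-90.    -0.07 -10.21] [ 0.2  0.3 -0.5] 44.0
[212.3819 247.0383] [319.5084 257.9924]
[210.9263 238.9719] [319.5708 272.3676]
```

View pics/c5.png

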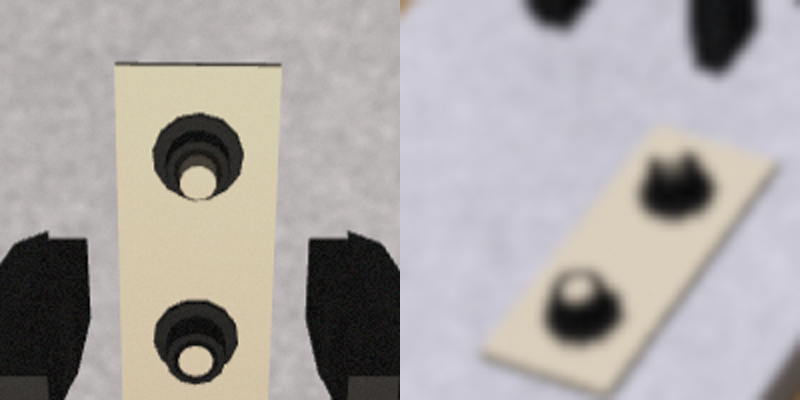

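Seated: in both crops the new rivet (wrist crop (198,157), scene crop (677,185)) has its flange flat on the plate, matching the set one, and its pin is up. The flange widths of 91 and 84 px fit a common plane. Now I close the fingers and come down above the pin.

Request:
arm_command --steps '[0, 0, 0, 0, 0, 0, -1, 0, 0, 0, 0, 0, 0, -1, 0, 0, 0, 0, 0, 0, -1, 0, 0, 0, -0.5, 10, 0, -1, 0, 0, 0, 0, 14, 0, -1, 0, 0, 0, 0, 12, 0, -1, 0, 0, 0, 0, 8, 0, -1, 0, 0, 0, 0, 1.5, 0, -1]'

```text
t: 14.65
position: [0.567, -0.1268, 0.0665]
tool_rot: [-90.0, 0.1, -10.2]
contact_force: [-1.0, -0.4, -0.1]
grip_width: 0.002
```

Request:
arm_command --steps '[0, 0, 0, 0, 0.5, 0, -1, 0, 0, 0, 0, 0.5, 0, -1, 0, 0, 0, 0, 0.5, 0, -1, 0, 0, 0, 0, 0.5, 0, -1, 0, 0, 0, 0, 0.5, 0, -1, 0, 0, 0, 0, 0.5, 0, -1, 0, 0, 0, 0, 0.5, 0, -1, 0, 0, 0, 0, 0, 0, -1]'

```text
t: 15.65
position: [0.5677, -0.1269, 0.0645]
tool_rot: [-90.0, -0.0, -10.2]
contact_force: [-2.0, 0.0, 5.8]
grip_width: 0.003
```

Request:
arm_command --steps '[0, 0, 0, 0, 0.6, 0, -1, 0, 0, 0, 0, 0.6, 0, -1, 0, 0, 0, 0, 0.6, 0, -1, 0, 0, 0, 0, 0.6, 0, -1, 0, 0, 0, 0, 0.6, 0, -1, 0, 0, 0, 0, 0.6, 0, -1, 0, 0, 0, 0, 0.6, 0, -1, 0, 0, 0, 0, 0, 0, -1]'

```text
t: 16.65
position: [0.5678, -0.127, 0.0605]
tool_rot: [-90.0, -0.0, -10.2]
contact_force: [-1.8, 1.4, 9.0]
grip_width: -0.001
```

Request:
arm_command --steps '[0, 0, 0, 0, 0.3, 0, -1, 0, 0, 0, 0, 0.3, 0, -1, 0, 0, 0, 0, 0.3, 0, -1, 0, 0, 0, 0, 0.3, 0, -1, 0, 0, 0, 0, 0.3, 0, -1, 0, 0, 0, 0, 0.3, 0, -1, 0, 0, 0, 0, 0.3, 0, -1, 0, 0, 0, 0, 0, 0, -1]'

```text
t: 17.65
position: [0.5678, -0.1269, 0.0585]
tool_rot: [-90.0, -0.0, -10.2]
contact_force: [-2.9, 0.6, 8.7]
grip_width: 0.008
```

Request:
arm_command --steps '[0, 0, 0, 0, 0.25, 0, -1, 0, 0, 0, 0, 0.25, 0, -1, 0, 0, 0, 0, 0.25, 0, -1, 0, 0, 0, 0, 0.25, 0, -1, 0, 0, 0, 0, 0.25, 0, -1, 0, 0, 0, 0, 0.25, 0, -1, 0, 0, 0, 0, 0, 0, -1, 0, 0, 0, 0, 0, 0, -1]'

```text
t: 18.65
position: [0.5678, -0.127, 0.057]
tool_rot: [-90.0, -0.0, -10.2]
contact_force: [-2.4, -0.7, 9.2]
grip_width: 0.005
```

Request:
arm_command --steps '[0, 0, 0, 0, 0.2, 0, -1, 0, 0, 0, 0, 0.2, 0, -1, 0, 0, 0, 0, 0.2, 0, -1, 0, 0, 0, 0, 0.2, 0, -1, 0, 0, 0, 0, 0.2, 0, -1, 0, 0, 0, 0, 0.2, 0, -1, 0, 0, 0, 0, 0, 0, -1, 0, 0, 0, 0, 0, 0, -1]'

```text
t: 19.65
position: [0.5677, -0.127, 0.0558]
tool_rot: [-90.0, -0.0, -10.2]
contact_force: [-2.4, 0.4, 7.9]
grip_width: 0.005
```

Request:
arm_command --steps '[0, 0, 0, 0, 0.2, 0, -1, 0, 0, 0, 0, 0.2, 0, -1, 0, 0, 0, 0, 0.2, 0, -1, 0, 0, 0, 0, 0.2, 0, -1, 0, 0, 0, 0, 0.2, 0, -1, 0, 0, 0, 0, 0.2, 0, -1, 0, 0, 0, 0, 0, 0, -1, 0, 0, 0, 0, 0, 0, -1]'

```text
t: 20.65
position: [0.5678, -0.1269, 0.0552]
tool_rot: [-90.0, -0.0, -10.2]
contact_force: [-4.7, 0.3, 14.0]
grip_width: 0.005
```

Request:
arm_command --steps '[0, 0, 0, 0, 0.2, 0, -1, 0, 0, 0, 0, 0.2, 0, -1, 0, 0, 0, 0, 0, 0, -1, 0, 0, 0, 0, 0, 0, -1, 0, 0, 0, 0, 0, 0, -1, 0, 0, 0, 0, 0, 0, -1, 0, 0, 0, 0, 0, 0, -1, 0, 0, 0, 0, 0, 0, -1]'

```text
t: 21.65
position: [0.5678, -0.1269, 0.0551]
tool_rot: [-90.0, -0.0, -10.2]
contact_force: [-6.1, 0.6, 19.3]
grip_width: 0.006
```

Solid stop: the force rises about 5 N for 0.1 mm of travel. Now I lift straight up and check.

Request:
arm_command --steps '[0, 0, 0, 0, -2, 0, -1, 0, 0, 0, 0, -5, 0, -1, 0, 0, 0, 0, -10, 0, -1, 0, 0, 0, 0, -15, 0, -1, 0, 0, 0, 0, -15, 0, -1, 0, 0, 0, 0, -15, 0, -1, 0, 0, 0, 0, 0, 0, -1, 0, 0, 0, 0, 0, 0, -1]'

```text
t: 22.65
position: [0.5672, -0.1269, 0.1151]
tool_rot: [-90.0, 0.0, -10.2]
contact_force: [-1.0, 0.3, 0.1]
grip_width: 0.006
```

```bash
python3 - <<'E'
from h import *
st();p,im=snap("wrist","w6");q,i4=snap("scene","s6")
c=lambda a,x,y,w,h,f:cv2.resize(a[y:y+h,x:x+w,::-1],(f*w,f*h),interpolation=cv2.INTER_CUBIC)
cv2.imwrite("pics/c6.png",np.hstack([c(im,220,180,200,200,2),cv2.resize(i4[215:285,165:235,::-1],(400,400),interpolation=cv2.INTER_CUBIC)]))
E
```

```text
22.65 [ 0.5672 -0.1269  0.1151] [-90.     0.02 -10.2 ] [-1.   0.3  0.1] 0.6
```

View pics/c6.png

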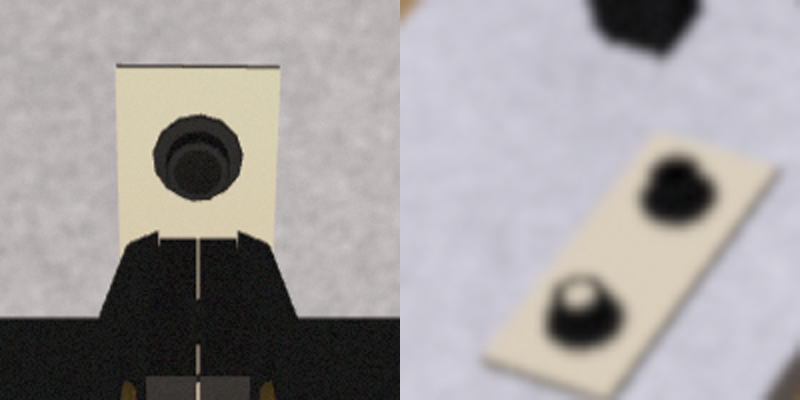

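The flange is still seated, but the new rivet's top looks dark in both crops, at (198,170) and (677,180). That could be the gripper's shadow or something else, so I move the hand away and look again.

Request:
arm_command --steps '[0, 0, 0, 0, -25, 0, -1, 0, 0, 0, 0, -25, 0, -1, 0, 0, 0, -10, 0, 30, -1, 0, 0, 0, -10, 0, 35, -1, 0, 0, 0, -10, 0, 35, -1, 0, 0, 0, -10, 0, 35, -1, 0, 0, 0, -10, 0, 30, -1, 0, 0, 0, 0, 0, 0, -1]'

```text
t: 23.75
position: [0.5467, 0.0474, 0.1647]
tool_rot: [-89.9, 0.1, -9.9]
contact_force: [-1.1, -1.3, 0.3]
grip_width: 0.006
```

```bash
python3 - <<'E'
from h import *
st();p,im=snap("wrist","w7");q,i4=snap("scene","s7");t,i5=snap("top","t7")
u=proj(p,[.5672,-.127,.052]);print(u)
c=lambda a,x,y,w,h:cv2.resize(a[y:y+h,x:x+w,::-1],(400,300),interpolation=cv2.INTER_CUBIC)
x=int(np.clip(u[0]-60,0,520));y=int(np.clip(u[1]-45,0,390))
cv2.imwrite("pics/c7.png",np.vstack([np.hstack([c(i4,170,225,64,48),c(i5,400,170,64,48+12)]),np.hstack([c(im,x,y,120,90),c(i4,380,220,100,75)])]))
E
```

```text
23.75 [0.5467 0.0474 0.1647] [-89.95   0.08  -9.92] [-1.1 -1.3  0.3] 0.5
[ 81.4899 304.2502]
```

View pics/c7.png

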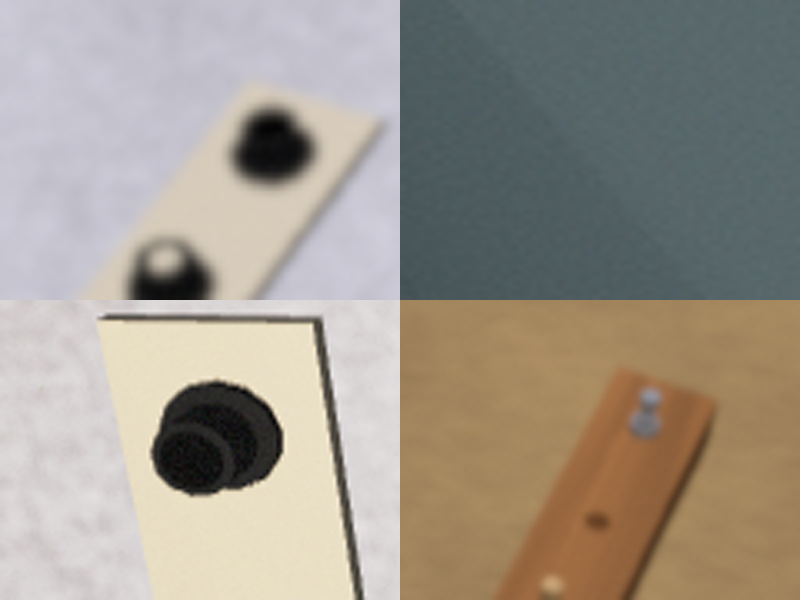

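The top face is a black disc with no pin visible, while the bolt and dowel still stand in the rack. I compare contrast-stretched crops from before and after, and measure how far the plate sank from the scene pictures, to tell whether the pin is flush or recessed.

```bash
python3 - <<'E'
from h import *
L=lambda f:np.load(f"pics/{f}.npz")["im"]
def c(a,x,y,w,h):
    b=cv2.resize(a[y:y+h,x:x+w,::-1],(400,300),interpolation=cv2.INTER_CUBIC).astype(float);return np.clip(b*3,0,255).astype(np.uint8)
cv2.imwrite("pics/c8.png",np.vstack([np.hstack([c(L("w5"),285,230,68,51),c(L("w6"),285,230,68,51)]),np.hstack([c(L("w7"),60,285,60,45),c(L("w5"),285,325,68,51)])]))
# sink: foot plate region in scene images around set rivet / plate
g=lambda f:cv2.cvtColor(L(f),cv2.COLOR_RGB2GRAY).astype(np.float32)
g0=cv2.cvtColor(np.load("pics/scene0.npy"),cv2.COLOR_RGB2GRAY).astype(np.float32)
q=camera_params("scene");k=proj(q,[.627,-.138,.040])-proj(q,[.627,-.138,.050]);print("px per 10mm",k)
W=cv2.createHanningWindow((36,28),cv2.CV_32F);s=np.s_[256:284,180:216]
for a,b in((g0,g("s5")),(g0,g("s7")),(g("s5"),g("s7"))): print(cv2.phaseCorrelate(a[s].copy(),b[s].copy(),W))
E
```

```text
px per 10mm [0.8198 3.7883]
((0.09743314245182333, 0.9050385963916288), 1.0327861927173756)
((0.2707757023762625, 1.396024662051314), 1.021546835369534)
((0.015808157954705138, 0.9185317384745666), 0.9845775171562478)
```

View pics/c8.png

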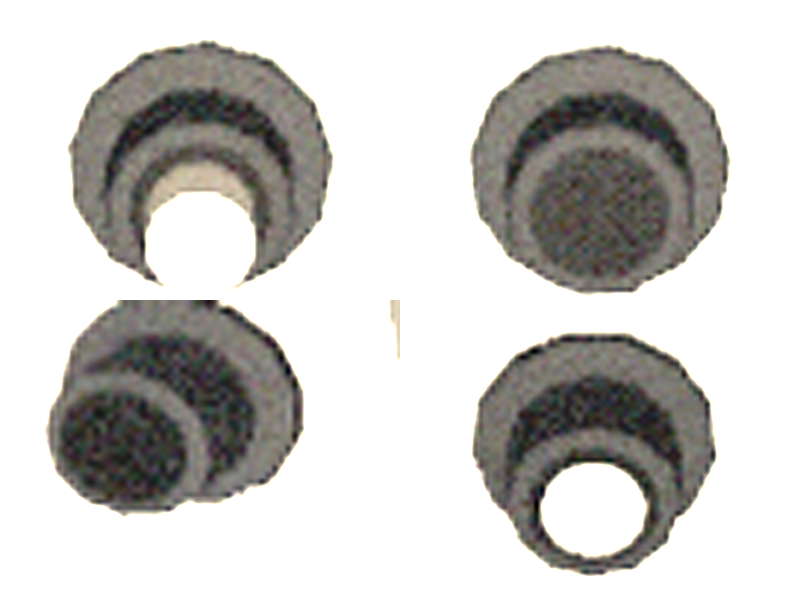

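The contrast crops show a flat dark disc level with the collar rim. No bore wall shows in the oblique view and no light pin stands proud. The fingers stopped solid at 55.1 mm. The plate sank about 4 mm by the pictures, which puts the collar top at 54 to 55 mm, so the pin is flush. The hand is clear, so I hand in.

```bash
python3 - <<'E'
from h import *
st();print(sign_off())
E
```

```text
23.9 [0.5474 0.0429 0.1649] [-90.06   0.02 -10.27] [-1.  -0.3  0.6] 0.3
the job is handed in; nothing more can be done
None
```

The rivet is seated in the foot plate's hole with its pin pressed flush, and I handed the job in at 23.9 s with the hand clear of everything.

- **Seating:** I took the rivet from the rack's middle pocket by its collar and lowered it into the hole. Its flange met the plate at about 6 N. The pictures then showed the flange flat on the plate with the pin still standing.
- **Pressing the pin:** With closed fingers the force was about 6 N while the panel sank and about 9 N while the pin slid. It then came to a solid stop. The highest reading was 19 N, against the 30 N limit.
- **Last checks:** The rivet is still seated and the pin no longer stands out. The dowel and bolt are standing in the rack. The stop height (55.1 mm) fits the collar height worked out from the panel's sinking (54–55 mm).
- **What did not agree:** The pressed pin's light face cannot be seen. A dark disc level with the collar shows instead, while the rivet already set shows a light one. I took this as flush or a hair below, because the closed fingers are too wide to enter the collar. The plate's sinking could only be measured to about 1 mm.

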